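# Slide the barber caddy to its next stop and bring the knobbed jar to the front

### The arm

A 6-joint arm with a two-finger parallel gripper is mounted at the origin on the work surface. World frame = base frame: x ahead of the robot, y to its left, z up, the work surface at z = 0. Lengths are in m, angles in rad, forces in N, time in s.
With the tool pointing down it reaches from about 0.25 to 0.775 m from the base axis. Payload 4 kg.
Tool frame: the origin (TCP) lies on the centre line of the jaws, within the pads' length; the fingertips stand 8 mm ahead of it and the grasp point (between the pads) lies 11 mm behind it; z points along the fingers, y is the direction in which the jaws open and shut (so a half turn about z gives the same grasp; the last joint's range is limited). The gripper opens to 94 mm and grips with 3 to 60 N. Pads are 16 mm wide; open, the fingers measure 119 mm over their backs; the gripper's body (75 mm by 177 mm) begins 78 mm behind the grasp point.
Start: joints at [-1.258, 0.087, 1.371, -0, 1.684, -0.103], TCP at [0.222, -0.503, 0.214] pointing down, gripper open.
Joint ranges: [-3.1, 3.1], [-0.76, 2.03], [0.27, 2.55], [-1.08, 4.22], [0.17, 2.65], [-2.57, 2.57]. Speed limits (rad/s): [2.79, 2.79, 3.14, 3.14, 3.14, 3.14].

### API

Orientations are given as [roll, pitch, yaw] about the fixed x, y, z axes, in that order (R = Rz(yaw) Ry(pitch) Rx(roll)).
In Python, from bench import * gives the robot as it stands.
- The arm moves only by the tool step_arm, never from a script. Its argument "steps" is a list of rows, each an object of numbers: "jaw": the opening, from 0 (shut) to 1 (fully open); "tx", "ty", "tz": the shift along the tool's x, y, z in m; "ax", "ay", "az": the turn, a rotation vector about the tool's x, y, z in rad. In form: [{"jaw": .., "tx": .., "ty": .., "tz": .., "ax": .., "ay": .., "az": ..}, ...]. A call has 1 to 8 rows; each row is the pose to reach, as a shift and turn from the pose measured when the call began, along the tool's axes at that moment; what a row does not reach only later rows make up. A row lasts 1/10 s, in which the tool goes at most 50 mm and 8.59 degrees, less where a joint would pass 70% of its speed; a pose out of reach is approached as far as the arm can. A call with a gripper value outside its range is refused whole. The fingers move at their own pace and stop on an object; the grip force is fixed at half the most. Time passes only in rows, so rows that repeat a pose let the fingers close. It gives the time, the measured TCP pose, the force and the opening at its end, in the units of the state.
- get_obs(): the state, without advancing time (a new reading comes with each control period).
- snapshot(name): name is "side" or "top" or "wrist"; returns (picture, depth): 400x640x3 uint8, red, green, blue; 400x640 float32, m along the optical axis (not along the pixel's ray), 0 where there is no reading.
- camera_model(name): a dict with "intrinsics" (3x3 intrinsics, pixels), "origin" and "orientation" of the camera in the world. Camera axes: x right, y down, z forward; pixel columns grow to the right and rows downward; lengths in m; the calibration is good to about 2 mm. A picture is of the moment at which its call begins: read the wrist's pose just before it. camera_model takes no time and is no camera call; for the wrist camera it gives the pose at the moment of the call.
- close_job(): hands the job in, once; it reports no verdict.
Trained networks look in the newest picture that a camera, given by its name, has taken for a name from the list of things; names that differ only in an ending like _2 or _b are one class to them, and where a whole thing is asked for, a point or a joint stands for the part that bears it (a point fixed in the world has none). Each returns a list of dicts, best first, with "confidence" (0 to 1); they miss things now and then, are a little off and sometimes report something else, mostly with a low value. They report only what shows in the picture. A call takes as long as a camera call.
- silhouettes(camera, query): "pixels" (400x640 bool, what is visible of it) and "rect" ([left, top, right, bottom] in pixels, round what is visible of it).
The state is a dict: "time": time; "joint_positions": joint angles; "qvel": joint speeds; "joint_torque": joint torques, N m; "tool_pos": TCP position; "ee_rot": TCP orientation; "wrist_force": force on the tool from outside, world axes, zero at the start; "wrist_torque": the same for the moment, N m; "width": finger opening in m.
Only numpy, scipy, OpenCV 4.12 (cv2) and the standard library are available. Lean on these libraries where they do the work, as an engineer would, in place of code of your own. Each camera call takes 0.05 s, during which the arm holds its last target. There are 200 camera calls.

### The job

Push the caddy carriage along its rail to the next stop, the middle one, until the ball catch has it, then turn the turntable until the jar with the knob on its lid faces front, towards you, in line with the carriage's tall steel handle post. Leave the clipper, trimmer, comb and case where they lie, and finish with the fingers gripping that jar's knob, the carriage still in its catch, so that the turntable is held still; do not let go.

Things in the scene. Friction and masses are not known exactly. Their poses are not given: they have to be found in the camera images.
- rail: aluminium rail base on the tabletop, 560 mm long (its y) and 235 mm wide, with two steel rods along y. Origin: on the tabletop under the turntable's axis when the carriage is at the middle stop. -x points to the front (towards the robot within 0.15 rad), z up. Along its back runs a steel strip with a pair of ridges at each stop; the short catch barrel at the carriage's back edge rides over it
- carriage (a joint): slide of the white carriage plate (305 x 190 mm, top 34 mm above the table) along the rail: 0 m at the left end, growing along the rail's -y (robot's right) to 0.30. Starts loose, 0 to 0.06. A spring ball catches it at the middle stop, 0.170, and a far stop, 0.290, with 1 mm play. Friction 1.5 N; 7 mm either side of a stop is a ridge that takes 8 to 11 N to cross, in or out
- carousel (a joint): angle (rad) of the turntable, a wooden disc 200 mm across, top 54 mm above the table: 0 or a whole turn when the knobbed jar faces front, growing anticlockwise from above; turns freely both ways, stays where left, friction 0.07 N m; starts at 0.9 to 5.4. Five jars with steel lids 52 mm across are fixed on it at equal angles, 66 mm from the axis, lid tops 120 to 144 mm above the table
- spindle (a point): point on the turntable's axis, at the disc's top face, 54 mm above the table; moves with the carriage
- handle_post (a point): centre of an upright round steel post, 26 mm across and 55 mm tall, fixed on the carriage plate 150 mm in front of the turntable's axis, to push the carriage by; it marks the caddy's front. The point is half-way up, 61.5 mm above the table; 37 mm clear between post and turntable, free to both sides
- jar_knob: round steel knob on the lid of the wanted jar, the only lid with a knob: grip part 24 mm across and 28 mm tall on a 10 mm tall thin stem, fixed to the jar. The origin is the centre of the grip part, 24 mm above that lid, 168 mm above the table, 66 mm from the turntable's axis; its -x axis points outwards from the turntable's axis
- front_point (a point): point fixed on the carriage, on the line from the turntable's axis to the handle post, 66 mm from the axis and 168 mm above the table: where the knob's centre stands when its jar faces front
- clipper_mid (a point): centre of the hair clipper lying on the table, 180 x 46 x 40 mm; leave alone
- trimmer_mid (a point): centre of the slim trimmer lying on the table, 137 x 40 x 30 mm; leave alone
- comb_mid (a point): centre of the comb lying flat on the table, 180 x 36 x 5 mm; leave alone
- case_mid (a point): centre of the closed clear plastic case on the table, 190 x 112 x 45 mm; leave alone

How it is judged:
By the outcome, as a careful person would: the job done as asked, in the order asked, and still so for the second after the job is handed in, while the arm keeps its last pose, push and grip.
It also fails if it takes over 69 s, if anything falls off the work surface, if the arm or the gripper's body presses on something with over 40 N, if the wrist force passes 120 N, or if a joint passes its speed limit or range.

## Working session

There is one attempt and no reset: what is moved stays moved. The work goes in short steps, Python scripts to look and compute and a tool call to move; the robot and the scene stay as the last step left them, time stands still between calls to the robot, and variables do not carry over. Pictures are saved under pics/ and viewed, about 8 in all and at most 12, crops included, and the job is handed in when it is done.

Besides the shell and the picture viewer there is one more tool, called after "Request:" as a command line: name --argument value ..., lists and objects as JSON in quotes. step_arm: Moves the arm, as the interface text tells. Its arguments: {"type":"object","properties":{"steps":{"type":"array"}},"required":["steps"]}

```bash
mkdir -p pics; ls; cat > h.py <<'E'
from bench import *
import numpy as np, cv2
from scipy.spatial.transform import Rotation as R
def cam(n):
    c=camera_model(n); o=np.array(c["orientation"]); K=np.array(c["intrinsics"])
    Rm=o if o.shape==(3,3) else R.from_euler('xyz',o).as_matrix()
    return K,Rm,np.array(c["origin"])
def cloud(n,depth,mask):
    K,Rm,t=cam(n); v,u=np.nonzero(mask&(depth>0)); z=depth[v,u]
    p=np.stack([(u-K[0,2])/K[0,0]*z,(v-K[1,2])/K[1,1]*z,z],1)
    return p@Rm.T+t
def proj(n,P):
    K,Rm,t=cam(n); q=(np.atleast_2d(P)-t)@Rm; q=q@K.T; return q[:,:2]/q[:,2:]
E
python3 - <<'E'
from h import *
print(get_obs())
ims=[]
for n in ["top","side"]:
    im,d=snapshot(n); print(n,camera_model(n)); 
    cv2.imwrite(f"pics/{n}0.png",im[...,::-1])
    for q in ["handle_post","jar_knob","spindle","carriage","rail"]:
        for r in silhouettes(n,q)[:2]:
            P=cloud(n,d,r["pixels"])
            print(q,round(r["confidence"],2),r["rect"],len(P),np.median(P,0).round(3) if len(P) else None,P.max(0).round(3) if len(P) else None,P.min(0).round(3) if len(P) else None)
E
```

```text
pics
{'time': 0.0, 'joint_positions': array([-1.25807482e+00,  8.79611924e-02,  1.37222507e+00, -4.15168762e-06,
        1.68356289e+00, -1.03107141e-01]), 'qvel': array([3.66554779e-04, 1.16684653e-03, 1.40943104e-03, 1.57825808e-04,
       7.15550120e-04, 6.92246467e-05]), 'joint_torque': array([-1.20375775e-03, -3.40189362e+01, -3.02426040e+01,  7.14902231e-02,
        3.30252678e-02, -1.70019198e-04]), 'tool_pos': array([ 0.22200425, -0.50264513,  0.21231556]), 'ee_rot': array([-3.13944719e+00, -2.17851702e-04,  4.15827956e-01]), 'wrist_force': array([-0.05550078, -1.34274119,  0.12501153]), 'wrist_torque': array([-0.02377928,  0.04598059, -0.01836975]), 'width': 0.09415050139580093}
top {'intrinsics': array([[425.06233888,   0.        , 328.32033782],
       [  0.        , 425.06233888, 195.3233193 ],
       [  0.        ,   0.        ,   1.        ]]), 'origin': array([ 0.22032061, -0.01278939,  1.5685788 ]), 'orientation': array([-2.95084193,  0.00549712, -1.57975562])}
handle_post 0.69 [255.4, 143.0, 313.6, 229.3] 4183 [0.542 0.153 0.052] [0.725 0.268 0.187] [ 0.398  0.053 -0
[... 804 characters left out ...]
0.        ,   1.        ]]), 'origin': array([ 0.35258959, -0.85198483,  1.19409249]), 'orientation': array([-2.48383762,  0.01301413, -0.17876183])}
handle_post 0.71 [276.8, 118.8, 381.4, 199.4] 4349 [0.554 0.132 0.055] [0.726 0.366 0.185] [ 0.4    0.051 -0.001]
jar_knob 0.58 [300.6, 102.2, 344.7, 114.3] 507 [0.583 0.456 0.031] [0.682 0.507 0.047] [ 0.507  0.433 -0.001]
spindle 0.86 [282.9, 119.2, 378.5, 195.9] 4319 [0.554 0.132 0.055] [0.728 0.389 0.185] [ 0.397  0.051 -0.005]
carriage 0.6 [278.2, 118.1, 379.5, 195.7] 4304 [0.553 0.133 0.055] [0.715 0.319 0.185] [ 0.397  0.051 -0.002]
rail 0.9 [280.8, 115.2, 416.3, 275.0] 10789 [0.594 0.04  0.012] [0.752 0.389 0.185] [ 0.399 -0.238 -0.005]
```

```bash
python3 - <<'E'
import cv2,numpy as np
a=cv2.imread("pics/top0.png");b=cv2.imread("pics/side0.png")
A=cv2.resize(a[110:270,190:430],(600,400),interpolation=cv2.INTER_CUBIC)
cv2.imwrite("pics/topc.png",A)
cv2.imwrite("pics/both.png",np.vstack([a[:,60:560],b[:,60:560]])[:,:][::1][:800] if 0 else np.hstack([cv2.resize(a,(400,250)),cv2.resize(b,(400,250))]))
B=cv2.resize(b[90:290,230:470],(600,500),interpolation=cv2.INTER_CUBIC)
cv2.imwrite("pics/sidec.png",B)
E
```

```text
(no output)
```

View pics/topc.png

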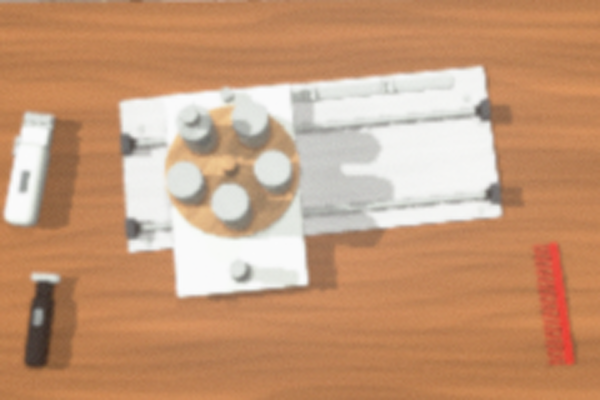

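View pics/side0.png

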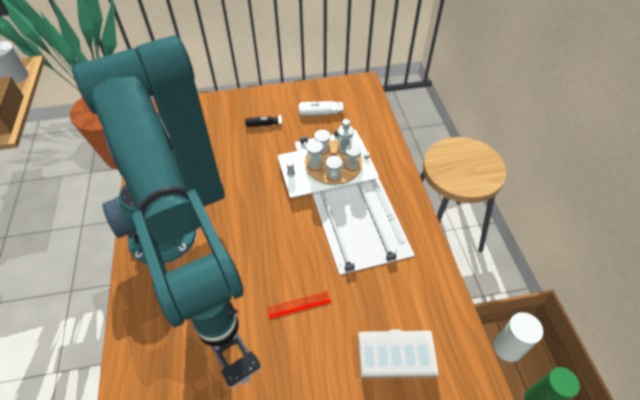

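The top view crop shows the post at about full-image px (286,218), the knobbed jar at back left (266,157) and the disc centre near (283,178). The comb is at front right, and the clipper and trimmer are to the left of the rail. Next I'll measure these from depth.

```bash
cat >> h.py <<'E'
def boxfit(P):
    r=cv2.minAreaRect((P[:,:2]*1000).astype(np.float32)); return r
def measure(n,d):
    P=cloud(n,d,np.ones(d.shape,bool))
    m=(P[:,0]>.36)&(P[:,0]<.82)&(P[:,1]>-.3)&(P[:,1]<.4); P=P[m]
    return P
E
python3 - <<'E'
from h import *
for n in ["top","side"]:
    im,d=snapshot(n)
    P=measure(n,d)
    pl=P[(P[:,2]>.027)&(P[:,2]<.041)]
    print(n,"plate",len(pl),boxfit(pl))
    ra=P[(P[:,2]>.008)&(P[:,2]<.025)]
    print("z hist",np.histogram(P[:,2],np.arange(-.01,.2,.01))[0])
    po=P[(P[:,2]>.08)&(P[:,2]<.1)&(P[:,0]<.5)]
    print("post top",len(po),po.mean(0),po.min(0),po.max(0))
    di=P[(P[:,2]>.045)&(P[:,2]<.064)&(P[:,0]>.47)]
    c,r=cv2.minEnclosingCircle((di[:,:2]*1000).astype(np.float32)); print("disc",len(di),c,r)
    kn=P[(P[:,2]>.172)&(P[:,2]<.19)]
    print("knob top",len(kn),kn.mean(0))
    if n=="top":
        for r in silhouettes(n,"rail")[:1]:
            mk=r["pixels"]; Q=cloud(n,d,mk); Q=Q[Q[:,2]<.03]; print("rail",boxfit(Q))
        for q in ["clipper_mid","trimmer_mid","comb_mid","case_mid"]:
            for r in silhouettes(n,q)[:1]:
                Q=cloud(n,d,r["pixels"]); print(q,round(r["confidence"],2),np.median(Q,0).round(3),boxfit(Q))
E
```

```text
top plate 1722 ((566.9154663085938, 46.4058837890625), (305.9473876953125, 555.6458740234375), 4.8824381828308105)
z hist [6135 9924 1127  622 1445  207 1000  115   46   83   58   78  224  253
  148  245    6    6   15   27]
post top 54 [0.44412972 0.14683742 0.08836538] [0.41964833 0.13260353 0.08154729] [0.4992947  0.17187424 0.09998756]
disc 1201 (592.9542236328125, 159.9365692138672) 111.94890594482422
knob top 41 [0.62664166 0.20462955 0.18137627]
rail ((573.4075317382812, 45.28338623046875), (317.3962097167969, 567.5575561523438), 5.17042350769043)
clipper_mid 0.9 [0.589 0.462 0.033] ((596.0594482421875, 473.3189392089844), (63.48958206176758, 176.42100524902344), 83.35252380371094)
trimmer_mid 0.6 [0.364 0.439 0.024] ((367.830078125, 442.1103820800781), (43.97964096069336, 141.64382934570312), 87.07969665527344)
comb_mid 0.72 [ 0.378 -0.321  0.004] ((382.1210632324219, -320.360107421875), (170.69581604003906, 17.542320251464844), 6.368235111236572)
case_mid 0.91 [ 0.604 -0.494  0.044] ((608.3804931640625, -503.47900390625), (127.2094497680664, 190.79869079589844), 78.95564270019531)
side plate 1689 ((566.3955078125, 46.22796630859375), (304.7906799316406, 555.1193237304688), 5.000349998474121)
z hist [ 5529 12291   991   564  1524   127   764   166   140   177   153   166
   276   302   161   261    12    14    19    27]
post top 64 [0.4466283  0.14572664 0.08820152] [0.41711925 0.13440018 0.08041202] [0.49924069 0.16069817 0.09998539]
disc 899 (592.89794921875, 162.49105834960938) 113.45950317382812
knob top 41 [0.62702919 0.20499922 0.18047297]
```

```bash
cat >> h.py <<'E'
def shift(pos,yaw,o=None):
    o=o or get_obs(); R0=R.from_euler('xyz',o["ee_rot"]); 
    t=R0.inv().apply(np.array(pos)-o["tool_pos"])
    rv=(R0.inv()*R.from_euler('xyz',[np.pi,0,yaw])).as_rotvec()
    return t.round(4),rv.round(4)
def st():
    o=get_obs(); print("t",round(o["time"],2),"pos",o["tool_pos"].round(4),"rot",o["ee_rot"].round(4),"F",o["wrist_force"].round(2),"w",round(o["width"],4),"q6",o["joint_positions"][5].round(2)); return o
E
python3 - <<'E'
from h import *
st(); print(shift([.443,.1465,.20],.087))
E
```

```text
t 0.95 pos [ 0.2222 -0.5032  0.2135] rot [3.1415 0.     0.4158] F [-0.68  0.02 -0.91] w 0.0943 q6 -0.1
(array([ 0.4644, -0.5051,  0.0135]), array([ 1.000e-04, -0.000e+00,  3.288e-01]))
```

Request:
step_arm --steps '[{"jaw": 0.7, "tx": 0.03, "ty": -0.035, "tz": 0, "az": 0.05}, {"jaw": 0.7, "tx": 0.06, "ty": -0.07, "tz": 0, "az": 0.1}, {"jaw": 0.7, "tx": 0.09, "ty": -0.1, "tz": 0, "az": 0.15}, {"jaw": 0.7, "tx": 0.12, "ty": -0.135, "tz": 0, "az": 0.2}, {"jaw": 0.7, "tx": 0.15, "ty": -0.17, "tz": 0, "az": 0.25}, {"jaw": 0.7, "tx": 0.18, "ty": -0.2, "tz": 0, "az": 0.3}, {"jaw": 0.7, "tx": 0.21, "ty": -0.23, "tz": 0, "az": 0.3288}, {"jaw": 0.7, "tx": 0.24, "ty": -0.26, "tz": 0, "az": 0.3288}]'

```text
invalid input
```

```bash
python3 - <<'E'
from h import *
st(); print(shift([.415,.1435,.22],.087))
E
```

```text
t 0.95 pos [ 0.2222 -0.5032  0.2135] rot [3.1415 0.     0.4158] F [-0.68  0.02 -0.91] w 0.0943 q6 -0.1
(array([ 0.4376, -0.5137, -0.0065]), array([ 1.000e-04, -0.000e+00,  3.288e-01]))
```

Request:
step_arm --steps '[{"jaw": 0.7, "tx": 0.03, "ty": -0.035, "tz": 0, "ax": 0, "ay": 0, "az": 0.05}, {"jaw": 0.7, "tx": 0.06, "ty": -0.07, "tz": 0, "ax": 0, "ay": 0, "az": 0.1}, {"jaw": 0.7, "tx": 0.09, "ty": -0.105, "tz": 0, "ax": 0, "ay": 0, "az": 0.15}, {"jaw": 0.7, "tx": 0.12, "ty": -0.14, "tz": 0, "ax": 0, "ay": 0, "az": 0.2}, {"jaw": 0.7, "tx": 0.15, "ty": -0.175, "tz": 0, "ax": 0, "ay": 0, "az": 0.25}, {"jaw": 0.7, "tx": 0.18, "ty": -0.21, "tz": 0, "ax": 0, "ay": 0, "az": 0.3}, {"jaw": 0.7, "tx": 0.21, "ty": -0.245, "tz": 0, "ax": 0, "ay": 0, "az": 0.33}, {"jaw": 0.7, "tx": 0.24, "ty": -0.28, "tz": 0, "ax": 0, "ay": 0, "az": 0.33}]'

```text
time: 1.75
tool_pos: [0.3287, -0.1484, 0.2138]
ee_rot: [3.141, -0.001, 0.085]
wrist_force: [0.4, -0.2, -0.1]
width: 0.0658
```

```bash
python3 - <<'E'
from h import *
st(); print(shift([.415,.1435,.22],.087)); print(camera_model("wrist"))
E
```

```text
t 1.75 pos [ 0.3287 -0.1484  0.2138] rot [ 3.1408e+00 -1.2000e-03  8.4500e-02] F [ 0.37 -0.23 -0.09] w 0.0658 q6 0.9
(array([ 0.1106, -0.2836, -0.0063]), array([ 0.0008, -0.0012, -0.0025]))
{'intrinsics': array([[288.5548884 ,   0.        , 323.48271299],
       [  0.        , 288.5548884 , 210.05758318],
       [  0.        ,   0.        ,   1.        ]]), 'origin': array([ 0.39975936, -0.14249153,  0.38489152]), 'orientation': array([ 2.89339601e+00, -4.59293447e-04, -1.48525739e+00])}
```

Request:
step_arm --steps '[{"jaw": 0.7, "tx": 0.016, "ty": -0.04, "tz": 0, "ax": 0, "ay": 0, "az": 0}, {"jaw": 0.7, "tx": 0.032, "ty": -0.08, "tz": 0, "ax": 0, "ay": 0, "az": 0}, {"jaw": 0.7, "tx": 0.047, "ty": -0.12, "tz": 0, "ax": 0, "ay": 0, "az": 0}, {"jaw": 0.7, "tx": 0.063, "ty": -0.16, "tz": 0, "ax": 0, "ay": 0, "az": 0}, {"jaw": 0.7, "tx": 0.079, "ty": -0.2, "tz": 0, "ax": 0, "ay": 0, "az": 0}, {"jaw": 0.7, "tx": 0.095, "ty": -0.24, "tz": 0, "ax": 0, "ay": 0, "az": 0}, {"jaw": 0.7, "tx": 0.11, "ty": -0.28, "tz": 0, "ax": 0, "ay": 0, "az": 0}, {"jaw": 0.7, "tx": 0.11, "ty": -0.284, "tz": 0, "ax": 0, "ay": 0, "az": 0}]'

```text
time: 2.55
tool_pos: [0.4146, 0.1476, 0.2133]
ee_rot: [-3.141, -0.001, 0.091]
wrist_force: [-0.7, 0.3, -0.6]
width: 0.0659
```

```bash
python3 - <<'E'
from h import *
st(); im,d=snapshot("wrist"); cv2.imwrite("pics/w1.png",im[...,::-1]); np.savez("w1.npz",im=im,d=d)
P=measure("wrist",d)
pl=P[(P[:,2]>.028)&(P[:,2]<.040)]
print("z hist",np.histogram(P[:,2],np.arange(-.01,.2,.01))[0])
po=P[(P[:,2]>.083)&(P[:,2]<.095)&(P[:,0]<.48)&(P[:,0]>.42)]
print("post top",len(po),np.median(po,0),cv2.minEnclosingCircle((po[:,:2]*1000).astype(np.float32)))
di=P[(P[:,2]>.049)&(P[:,2]<.059)&(P[:,0]>.47)]
print("disc",len(di),cv2.minEnclosingCircle((di[:,:2]*1000).astype(np.float32)))
kn=P[(P[:,2]>.175)&(P[:,2]<.19)]
print("knob",len(kn),np.median(kn,0),cv2.minEnclosingCircle((kn[:,:2]*1000).astype(np.float32)))
for q in ["jar_knob","handle_post"]:
  for r in silhouettes("wrist",q)[:2]: print(q,r["confidence"],r["rect"])
E
```

```text
t 2.55 pos [0.4146 0.1476 0.2133] rot [-3.141e+00 -7.000e-04  9.050e-02] F [-0.67  0.27 -0.57] w 0.0659 q6 1.69
z hist [23565 56783  1471  2168 11274    58 10717   577   461   776   286   947
  4090  2853    51  3528     0     0     0     0]
post top 441 [0.43084262 0.14643491 0.08880213] ((429.5596008300781, 146.55406188964844), 12.848698616027832)
disc 10601 ((578.6749877929688, 159.46527099609375), 99.6683349609375)
knob 0 [nan nan nan] ((0.0, 0.0), 0.0)
jar_knob 0.22 [177.0, 1.4, 639.9, 205.5]
handle_post 0.66 [623.3, 249.2, 640.0, 291.0]
handle_post 0.58 [217.5, 0.3, 434.5, 205.5]
  return _methods._mean(a, axis=axis, dtype=dtype,
  ret = um.true_divide(
```

View pics/w1.png

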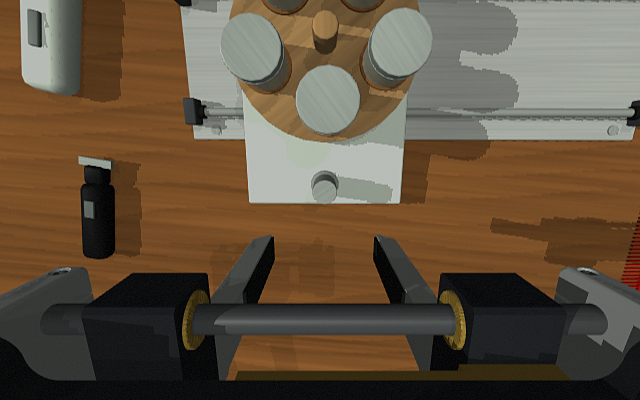

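The post and disc measure 12.8 mm and 99.7 mm in radius, 149.7 mm apart, with yaw 0.087, which all fits the given sizes. The knob lies 66 mm from the spindle. Next I'll move over the post and descend.

```bash
python3 - <<'E'
from h import *
st(); print(shift([.4296,.1466,.064],.087))
im,d=snapshot("top"); P=measure("top",d); po=P[(P[:,2]>.08)&(P[:,2]<.1)&(P[:,0]<.47)]; print(np.median(po,0),len(po))
E
```

```text
t 2.7 pos [0.4141 0.1436 0.2136] rot [ 3.1399e+00 -6.0000e-04  8.5200e-02] F [ 0.13 -0.88 -0.72] w 0.0657 q6 1.69
(array([ 0.0156, -0.002 ,  0.1496]), array([ 0.0017, -0.0006, -0.0018]))
[nan nan nan] 0
  return _methods._mean(a, axis=axis, dtype=dtype,
  ret = um.true_divide(
```

Request:
step_arm --steps '[{"jaw": 0.7, "tx": 0.0155, "ty": -0.002, "tz": 0.02, "ax": 0, "ay": 0, "az": 0}, {"jaw": 0.7, "tx": 0.0155, "ty": -0.002, "tz": 0.06, "ax": 0, "ay": 0, "az": 0}, {"jaw": 0.7, "tx": 0.0155, "ty": -0.002, "tz": 0.09, "ax": 0, "ay": 0, "az": 0}, {"jaw": 0.7, "tx": 0.0155, "ty": -0.002, "tz": 0.11, "ax": 0, "ay": 0, "az": 0}, {"jaw": 0.7, "tx": 0.0155, "ty": -0.002, "tz": 0.13, "ax": 0, "ay": 0, "az": 0}, {"jaw": 0.7, "tx": 0.0155, "ty": -0.002, "tz": 0.149, "ax": 0, "ay": 0, "az": 0}, {"jaw": 0.7, "tx": 0.0155, "ty": -0.002, "tz": 0.149, "ax": 0, "ay": 0, "az": 0}]'

```text
time: 3.45
tool_pos: [0.4274, 0.1439, 0.0622]
ee_rot: [3.139, 0.005, 0.081]
wrist_force: [1.1, 0.5, -0.3]
width: 0.0654
```

```bash
python3 - <<'E'
from h import *
im,d=snapshot("wrist"); st(); cv2.imwrite("pics/w2.png",im[...,::-1]); np.savez("w2.npz",im=im,d=d,**{k:v for k,v in zip("KRt",cam("wrist"))})
P=measure("wrist",d)
di=P[(P[:,2]>.049)&(P[:,2]<.059)&(P[:,0]>.47)]
print("disc",len(di),cv2.minEnclosingCircle((di[:,:2]*1000).astype(np.float32)))
E
```

```text
t 3.5 pos [0.4286 0.1444 0.0639] rot [3.1394e+00 1.6000e-03 8.1200e-02] F [ 0.87  0.14 -0.1 ] w 0.0656 q6 1.69
disc 7691 ((547.7750854492188, 157.84356689453125), 93.86075592041016)
```

View pics/w2.png

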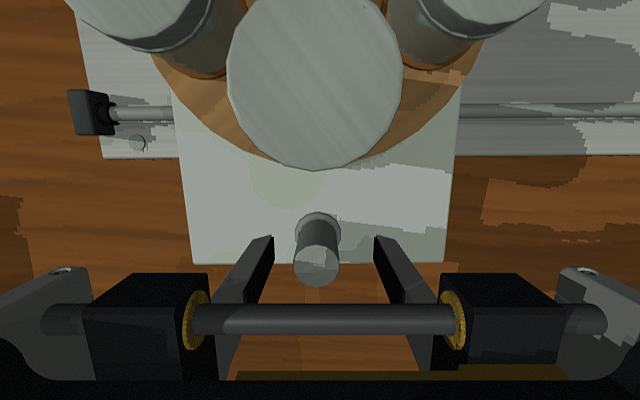

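The post (top at px 316,265) sits centred between the fingertips. I'll close on it now.

Request:
step_arm --steps '[{"jaw": 0, "tx": 0.001, "ty": 0, "tz": 0, "ax": 0, "ay": 0, "az": 0}, {"jaw": 0, "tx": 0.001, "ty": 0, "tz": 0, "ax": 0, "ay": 0, "az": 0}, {"jaw": 0, "tx": 0.001, "ty": 0, "tz": 0, "ax": 0, "ay": 0, "az": 0}, {"jaw": 0, "tx": 0.001, "ty": 0, "tz": 0, "ax": 0, "ay": 0, "az": 0}, {"jaw": 0, "tx": 0.001, "ty": 0, "tz": 0, "ax": 0, "ay": 0, "az": 0}, {"jaw": 0, "tx": 0.001, "ty": 0, "tz": 0, "ax": 0, "ay": 0, "az": 0}]'

```text
time: 4.1
tool_pos: [0.43, 0.1449, 0.0645]
ee_rot: [3.14, 0.0, 0.081]
wrist_force: [0.2, 1.2, 1.4]
width: 0.0255
```

```bash
python3 - <<'E'
from h import *
st()
im,d=snapshot("side"); cv2.imwrite("pics/s2.png",im[...,::-1])
# catch barrel and ridges: look along back edge of the rail in rail frame
a=.0865; sp=np.array([.5787,.1595])
P=measure("side",d); q=P[:,:2]-sp; X=q@[np.cos(a),np.sin(a)]; Y=q@[-np.sin(a),np.cos(a)]
print("rail outline X,Y pct (z .003-.02):")
m=(P[:,2]>.006)&(P[:,2]<.022)&(abs(X)<.2)
print(np.percentile(X[m],[1,99]),np.percentile(Y[m],[.5,99.5]))
B=cv2.resize(im[110:280,290:420],(650,850),interpolation=cv2.INTER_CUBIC); cv2.imwrite("pics/s2c.png",B[:600,:][...,::-1])
E
```

```text
t 4.1 pos [0.43   0.1449 0.0645] rot [3.1401e+00 4.0000e-04 8.1400e-02] F [0.21 1.15 1.4 ] w 0.0255 q6 1.69
rail outline X,Y pct (z .003-.02):
[-0.16815633  0.14816375] [-0.43729606  0.17393077]
```

View pics/s2c.png

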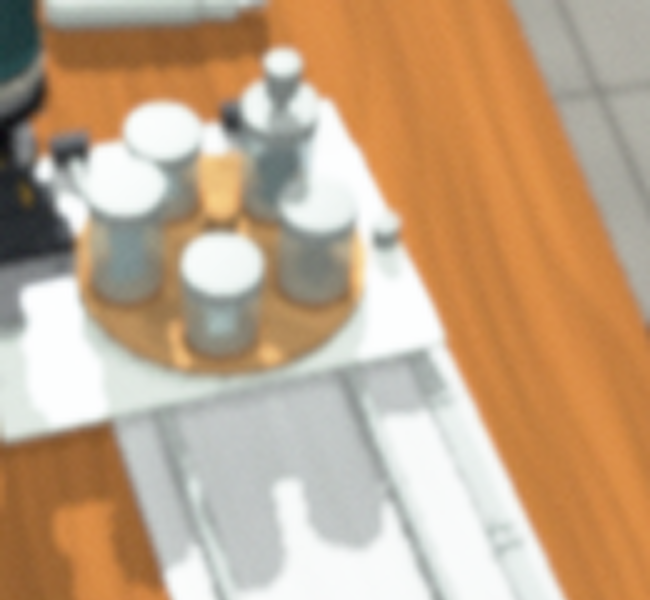

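```bash
python3 - <<'E'
from h import *
a=.0865; sp=np.array([.5787,.1595])
def at(n,u,v,z):
    K,Rm,t=cam(n); r=Rm@np.linalg.inv(K)@[u,v,1]; p=t+r*(z-t[2])/r[2]; q=p[:2]-sp
    return p.round(4),np.round([q@[np.cos(a),np.sin(a)],q@[-np.sin(a),np.cos(a)]],4)
print("side ridges",at("side",390,217,.018),at("side",290+432/5,110+380/5,.018)); print("barrel",at("side",290+386/5,110+232/5,.045))
for u,v,z in [(312,95,.018),(390,87,.018),(228,97,.045)]: print("top",at("top",190+u/2.5,110+v/2.5,z))
for u,v in [(120,102),(128,252),(485,67),(501,217)]: print("corner",at("top",190+u/2.5,110+v/2.5,.012))
E
```

```text
side ridges (array([ 0.7133, -0.0777,  0.018 ]), array([ 0.1136, -0.2479])) (array([0.7036, 0.0527, 0.018 ]), array([ 0.1152, -0.1172]))
barrel (array([0.6982, 0.1646, 0.045 ]), array([ 0.1195, -0.0052]))
top (array([0.7033, 0.0428, 0.018 ]), array([ 0.1141, -0.1271]))
top (array([ 0.7147, -0.0759,  0.018 ]), array([ 0.1152, -0.2463]))
top (array([0.6932, 0.1672, 0.045 ]), array([ 0.1147, -0.0022]))
corner (array([0.6972, 0.3358, 0.012 ]), array([0.1333, 0.1654]))
corner (array([0.4658, 0.3166, 0.012 ]), array([-0.0989,  0.1663]))
corner (array([ 0.747 , -0.2221,  0.012 ]), array([ 0.1347, -0.3948]))
corner (array([ 0.513 , -0.2381,  0.012 ]), array([-0.0998, -0.3904]))
```

Both cameras put the middle stop about 127 mm further along the rail, so the ridge should come at about 120 mm. I'll push 110 mm first.

Request:
step_arm --steps '[{"jaw": 0, "tx": 0, "ty": 0.01, "tz": 0, "ax": 0, "ay": 0, "az": 0}, {"jaw": 0, "tx": 0, "ty": 0.03, "tz": 0, "ax": 0, "ay": 0, "az": 0}, {"jaw": 0, "tx": 0, "ty": 0.05, "tz": 0, "ax": 0, "ay": 0, "az": 0}, {"jaw": 0, "tx": 0, "ty": 0.07, "tz": 0, "ax": 0, "ay": 0, "az": 0}, {"jaw": 0, "tx": 0, "ty": 0.085, "tz": 0, "ax": 0, "ay": 0, "az": 0}, {"jaw": 0, "tx": 0.001, "ty": 0.095, "tz": 0, "ax": 0, "ay": 0, "az": 0}, {"jaw": 0, "tx": 0.001, "ty": 0.105, "tz": 0, "ax": 0, "ay": 0, "az": 0}, {"jaw": 0, "tx": 0.001, "ty": 0.11, "tz": 0, "ax": 0, "ay": 0, "az": 0}]'

```text
time: 4.95
tool_pos: [0.4395, 0.0373, 0.0645]
ee_rot: [-3.137, 0.001, 0.081]
wrist_force: [-1.0, 15.1, 0.4]
width: 0.0253
```

Request:
step_arm --steps '[{"jaw": 0, "tx": 0, "ty": 0.002, "tz": 0, "ax": 0, "ay": 0, "az": 0}, {"jaw": 0, "tx": 0, "ty": 0.003, "tz": 0, "ax": 0, "ay": 0, "az": 0}]'

```text
time: 5.15
tool_pos: [0.4395, 0.0372, 0.0644]
ee_rot: [-3.13, 0.001, 0.082]
wrist_force: [0.2, 12.5, 0.8]
width: 0.0255
```

Request:
step_arm --steps '[{"jaw": 0, "tx": 0, "ty": 0.002, "tz": 0, "ax": 0, "ay": 0, "az": 0}, {"jaw": 0, "tx": 0, "ty": 0.002, "tz": 0, "ax": 0, "ay": 0, "az": 0}]'

```text
time: 5.35
tool_pos: [0.4395, 0.0373, 0.0644]
ee_rot: [-3.126, 0.001, 0.083]
wrist_force: [0.2, 8.8, 0.7]
width: 0.0258
```

Request:
step_arm --steps '[{"jaw": 0, "tx": 0, "ty": 0.002, "tz": 0, "ax": 0, "ay": 0, "az": 0}, {"jaw": 0, "tx": 0, "ty": 0.002, "tz": 0, "ax": 0, "ay": 0, "az": 0}]'

```text
time: 5.55
tool_pos: [0.4396, 0.0373, 0.0644]
ee_rot: [-3.123, 0.001, 0.084]
wrist_force: [-0.1, 8.8, 0.3]
width: 0.0257
```

Request:
step_arm --steps '[{"jaw": 0, "tx": 0, "ty": 0.003, "tz": 0, "ax": -0.018, "ay": 0, "az": 0}, {"jaw": 0, "tx": 0, "ty": 0.0045, "tz": 0, "ax": -0.018, "ay": 0, "az": 0}, {"jaw": 0, "tx": 0, "ty": 0.0045, "tz": 0, "ax": -0.018, "ay": 0, "az": 0}]'

```text
time: 5.85
tool_pos: [0.4396, 0.037, 0.0643]
ee_rot: [-3.132, 0.001, 0.086]
wrist_force: [-0.2, 12.6, 2.2]
width: 0.0255
```

```bash
python3 - <<'E'
from h import *
st()
E
```

```text
t 5.85 pos [0.4396 0.037  0.0643] rot [-3.1319e+00  6.0000e-04  8.5500e-02] F [-0.2  12.57  2.17] w 0.0255 q6 1.43
```

Request:
step_arm --steps '[{"jaw": 0, "tx": 0, "ty": 0.004, "tz": 0, "ax": -0.01, "ay": 0, "az": 0}, {"jaw": 0, "tx": 0, "ty": 0.006, "tz": 0, "ax": -0.01, "ay": 0, "az": 0}, {"jaw": 0, "tx": 0, "ty": 0.006, "tz": 0, "ax": -0.01, "ay": 0, "az": 0}]'

```text
time: 6.15
tool_pos: [0.4396, 0.0369, 0.0643]
ee_rot: [-3.13, 0.0, 0.087]
wrist_force: [-0.0, 16.9, 0.9]
width: 0.0253
```

```bash
python3 - <<'E'
from h import *
im,d=snapshot("side"); st(); cv2.imwrite("pics/s3.png",cv2.resize(im[110:290,260:440],(600,600),interpolation=cv2.INTER_CUBIC)[...,::-1])
E
```

```text
t 6.2 pos [0.4396 0.0368 0.0643] rot [-3.1297e+00  3.0000e-04  8.7000e-02] F [-0.88 16.17  1.63] w 0.0255 q6 1.43
```

View pics/s3.png

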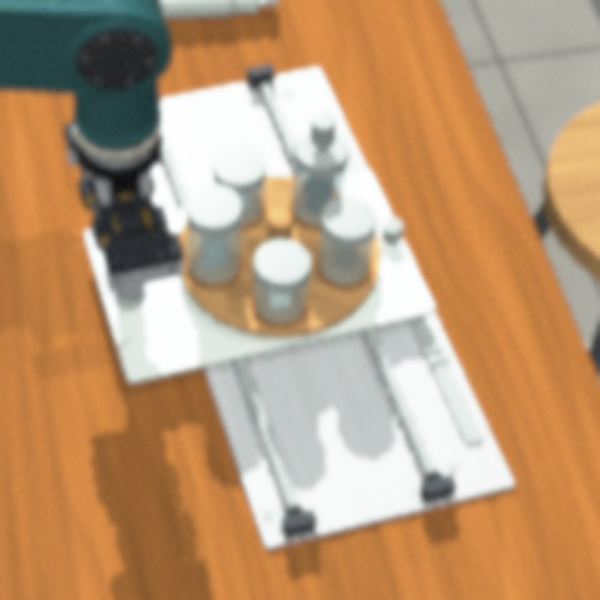

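```bash
python3 - <<'E'
from h import *
a=.0868; sp=np.array([.5787,.1595])
def at(n,u,v,z):
    K,Rm,t=cam(n); r=Rm@np.linalg.inv(K)@[u,v,1]; p=t+r*(z-t[2])/r[2]; q=p[:2]-sp
    return np.round([q@[np.cos(a),np.sin(a)],q@[-np.sin(a),np.cos(a)]],4)
for z in (.012,.018): print("ridges",at("side",260+428*.3,110+340*.3,z),at("side",260+436*.3,110+358*.3,z))
for z in (.034,.04,.045): print("barrel",at("side",260+393*.3,110+232*.3,z),at("side",260+393*.3,110+245*.3,z))
im,d=snapshot("side"); P=measure("side",d)
q=P[:,:2]-sp; X=q@[np.cos(a),np.sin(a)]; Y=q@[-np.sin(a),np.cos(a)]
m=(X>.105)&(X<.13)&(P[:,2]>.036)&(P[:,2]<.09)&(Y>-.2)&(Y<-.02)
print("barrel pts",m.sum(),np.median(np.c_[X,Y,P[:,2]][m],0), np.c_[X,Y,P[:,2]][m].min(0),np.c_[X,Y,P[:,2]][m].max(0))
m=(P[:,2]>.049)&(P[:,2]<.059)&(X<.11)&(X>-.11)
print("disc",m.sum(),cv2.minEnclosingCircle((np.c_[X,Y][m]*1000).astype(np.float32)))
m=(P[:,2]>.03)&(P[:,2]<.039)&(abs(X)<.2);print("plate Y",np.percentile(Y[m],[.5,2,98,99.5])); 
im,d=snapshot("top"); P=measure("top",d)
cv2.imwrite("pics/t3.png",cv2.resize(im[125:215,230:400],(800,424),interpolation=cv2.INTER_CUBIC)[...,::-1])
E
```

```text
ridges [ 0.1178 -0.2244] [ 0.1176 -0.2463]
ridges [ 0.1156 -0.2283] [ 0.1154 -0.2501]
barrel [ 0.1234 -0.1046] [ 0.1177 -0.1204]
barrel [ 0.1212 -0.1092] [ 0.1155 -0.1249]
barrel [ 0.1193 -0.113 ] [ 0.1136 -0.1286]
barrel pts 93 [ 0.11656373 -0.11441088  0.03858   ] [ 0.10556439 -0.19649259  0.03605051] [ 0.12733593 -0.02578809  0.05845488]
disc 851 ((4.423220634460449, -111.82830047607422), 103.58955383300781)
plate Y [-0.38481131 -0.20562593 -0.02155545  0.02298447]
```

View pics/t3.png

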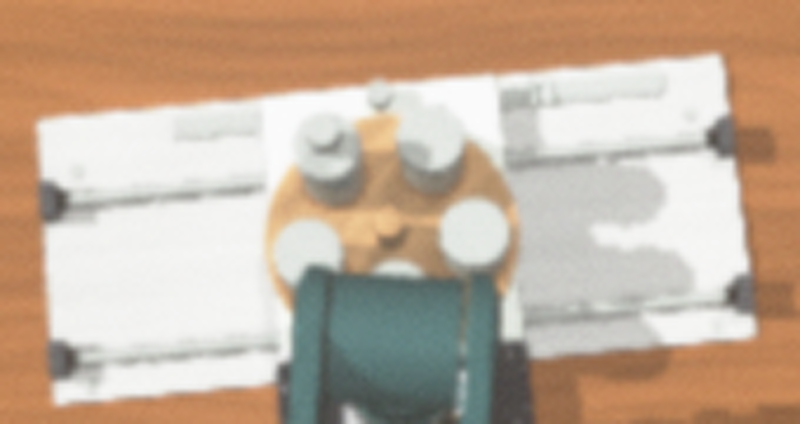

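Far-stop ridges centre on Y≈-0.236, so the middle stop is at about -0.116. The barrel is at about -0.109, right on the entry ridge, so I'll push harder with a target that ends inside the well.

Request:
step_arm --steps '[{"jaw": 0, "tx": 0, "ty": 0.006, "tz": 0, "ax": -0.012, "ay": 0, "az": 0}, {"jaw": 0, "tx": 0, "ty": 0.007, "tz": 0, "ax": -0.012, "ay": 0, "az": 0}, {"jaw": 0, "tx": 0, "ty": 0.008, "tz": 0, "ax": -0.012, "ay": 0, "az": 0}, {"jaw": 0, "tx": 0, "ty": 0.008, "tz": 0, "ax": -0.012, "ay": 0, "az": 0}]'

```text
time: 6.7
tool_pos: [0.4404, 0.0285, 0.0644]
ee_rot: [3.139, 0.0, 0.088]
wrist_force: [-0.7, -4.4, 0.5]
width: 0.0251
```

```bash
python3 - <<'E'
from h import *
st()
E
```

```text
t 6.7 pos [0.4404 0.0285 0.0644] rot [3.1392e+00 3.0000e-04 8.8400e-02] F [-0.68 -4.37  0.48] w 0.0251 q6 1.42
```

It crossed the ridge with an 8 mm jump and the force reversed. I'll let it settle and then probe.

Request:
step_arm --steps '[{"jaw": 0, "tx": 0, "ty": 0, "tz": 0, "ax": 0, "ay": 0, "az": 0}, {"jaw": 0, "tx": 0, "ty": 0, "tz": 0, "ax": 0, "ay": 0, "az": 0}, {"jaw": 0, "tx": 0, "ty": 0, "tz": 0, "ax": 0, "ay": 0, "az": 0}]'

```text
time: 7.0
tool_pos: [0.4405, 0.0274, 0.0644]
ee_rot: [3.137, 0.0, 0.088]
wrist_force: [0.7, -5.1, -0.0]
width: 0.0252
```

Request:
step_arm --steps '[{"jaw": 0, "tx": 0, "ty": 0.001, "tz": 0, "ax": 0, "ay": 0, "az": 0}, {"jaw": 0, "tx": 0, "ty": 0.001, "tz": 0, "ax": 0, "ay": 0, "az": 0}]'

```text
time: 7.2
tool_pos: [0.4405, 0.0268, 0.0644]
ee_rot: [3.139, 0.0, 0.087]
wrist_force: [0.6, 0.1, 1.0]
width: 0.025
```

Request:
step_arm --steps '[{"jaw": 0, "tx": 0, "ty": -0.002, "tz": 0, "ax": 0, "ay": 0, "az": 0}, {"jaw": 0, "tx": 0, "ty": -0.002, "tz": 0, "ax": 0, "ay": 0, "az": 0}]'

```text
time: 7.4
tool_pos: [0.4404, 0.0276, 0.0643]
ee_rot: [3.136, 0.001, 0.087]
wrist_force: [0.4, -5.0, -0.7]
width: 0.0254
```

In the catch: zero force at y≈0.0268 and a -5 N restoring force 1 mm back. I'll go to the zero-force point, probe forward, then release.

Request:
step_arm --steps '[{"jaw": 0, "tx": 0, "ty": 0.0025, "tz": 0, "ax": 0.005, "ay": 0, "az": 0}, {"jaw": 0, "tx": 0, "ty": 0.0025, "tz": 0, "ax": 0.005, "ay": 0, "az": 0}]'

```text
time: 7.6
tool_pos: [0.4406, 0.0253, 0.0644]
ee_rot: [-3.141, 0.0, 0.087]
wrist_force: [0.4, 0.8, 0.9]
width: 0.0255
```

Request:
step_arm --steps '[{"jaw": 0.6, "tx": 0, "ty": 0, "tz": 0, "ax": 0, "ay": 0, "az": 0}, {"jaw": 0.6, "tx": 0, "ty": 0, "tz": 0, "ax": 0, "ay": 0, "az": 0}, {"jaw": 0.6, "tx": 0, "ty": 0, "tz": 0, "ax": 0, "ay": 0, "az": 0}, {"jaw": 0.6, "tx": 0, "ty": 0, "tz": 0, "ax": 0, "ay": 0, "az": 0}]'

```text
time: 8.0
tool_pos: [0.4405, 0.0254, 0.0642]
ee_rot: [-3.142, 0.001, 0.088]
wrist_force: [-0.2, 0.4, -0.8]
width: 0.0538
```

```bash
python3 - <<'E'
from h import *
st(); print(shift([.4,.022,.30],.087))
E
```

```text
t 8.0 pos [0.4405 0.0254 0.0642] rot [-3.1415e+00  7.0000e-04  8.7600e-02] F [-0.2   0.39 -0.79] w 0.0538 q6 1.41
(array([-4.080e-02, -2.000e-04, -2.357e-01]), array([-0.0001,  0.0007,  0.0006]))
```

Request:
step_arm --steps '[{"jaw": 0.6, "tx": 0, "ty": 0, "tz": -0.03, "ax": 0, "ay": 0, "az": 0}, {"jaw": 0.6, "tx": 0, "ty": 0, "tz": -0.07, "ax": 0, "ay": 0, "az": 0}, {"jaw": 0.6, "tx": 0, "ty": 0, "tz": -0.12, "ax": 0, "ay": 0, "az": 0}, {"jaw": 0.6, "tx": 0, "ty": 0, "tz": -0.17, "ax": 0, "ay": 0, "az": 0}, {"jaw": 0.6, "tx": 0, "ty": 0, "tz": -0.21, "ax": 0, "ay": 0, "az": 0}, {"jaw": 0.6, "tx": 0, "ty": 0, "tz": -0.24, "ax": 0, "ay": 0, "az": 0}, {"jaw": 0.6, "tx": 0, "ty": 0, "tz": -0.24, "ax": 0, "ay": 0, "az": 0}, {"jaw": 0.6, "tx": 0, "ty": 0, "tz": -0.24, "ax": 0, "ay": 0, "az": 0}]'

```text
time: 8.8
tool_pos: [0.4408, 0.0254, 0.3043]
ee_rot: [3.141, -0.0, 0.088]
wrist_force: [-0.5, -0.0, 0.1]
width: 0.0564
```

```bash
cat >> h.py <<'E'
def look(name):
    snapshot("wrist"); K,Rm,t=cam("wrist"); im,d=snapshot("wrist"); K2,R2,t2=cam("wrist")
    print("cam drift mm",((t2-t)*1000).round(2)); cv2.imwrite(f"pics/{name}.png",im[...,::-1])
    P=measure("wrist",d); out={}
    cc=lambda A: cv2.minEnclosingCircle((A[:,:2]*1000).astype(np.float32))
    po=P[(P[:,2]>.083)&(P[:,2]<.095)&(P[:,0]<.49)]; print("post",len(po),cc(po) if len(po) else None,np.median(po,0))
    di=P[(P[:,2]>.049)&(P[:,2]<.059)&(P[:,0]>.47)]; print("disc",len(di),cc(di))
    kn=P[(P[:,2]>.177)&(P[:,2]<.19)]; print("knob top",len(kn),cc(kn) if len(kn) else None)
    li=P[(P[:,2]>.115)&(P[:,2]<.15)]
    return P
E
python3 - <<'E'
from h import *
st(); look("w4"); st()
E
```

```text
t 8.8 pos [0.4408 0.0254 0.3043] rot [ 3.1415e+00 -1.0000e-04  8.7600e-02] F [-0.51 -0.04  0.07] w 0.0564 q6 1.41
cam drift mm [-0.02 -0.01 -0.83]
post 274 ((440.35595703125, 25.245513916015625), 12.902130126953125) [0.44055902 0.0253212  0.08805878]
disc 8773 ((589.463623046875, 38.477928161621094), 99.99565887451172)
knob top 0 None
t 8.9 pos [0.44   0.0254 0.3022] rot [-3.1409  0.0043  0.0876] F [-0.98 -0.1   0.11] w 0.0563 q6 1.41
```

View pics/w4.png

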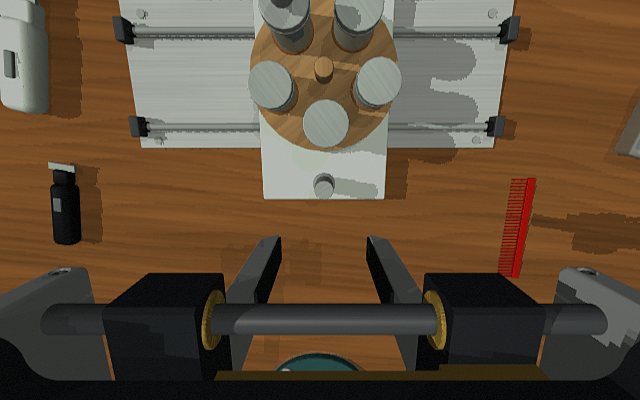

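```bash
python3 - <<'E'
from h import *
P=look("w5"); o=st()
sp=np.array([.5895,.0385])
li=P[(P[:,2]>.112)&(P[:,2]<.15)]; q=li[:,:2]-sp; ang=np.arctan2(q[:,1],q[:,0]); r=np.hypot(*q.T)
m=(r<.1)&(r>.03)
from scipy.optimize import minimize
# cluster lids per height plane and by angle
for a0 in np.deg2rad(np.arange(43,43+360,72)):
    k=m&(abs(np.angle(np.exp(1j*(ang-a0))))<.5)
    if k.sum()<50: print(np.rad2deg(a0),k.sum()); continue
    zt=np.percentile(li[k,2],90); k&=abs(li[:,2]-zt)<.005
    c,rr=cv2.minEnclosingCircle((q[k]*1000).astype(np.float32)); print(np.rad2deg(a0),k.sum(),zt.round(3),np.round(c,1),round(rr,1),"ang",np.rad2deg(np.arctan2(c[1],c[0])).round(1),"R",np.hypot(*c).round(1))
E
```

```text
cam drift mm [ 0.01 -0.    0.09]
post 286 ((440.8908386230469, 25.100852966308594), 12.938989639282227) [0.44149592 0.02527776 0.08879593]
disc 8686 ((590.105224609375, 38.75432586669922), 99.88409423828125)
knob top 0 None
t 9.0 pos [0.4399 0.0254 0.302 ] rot [-3.1409  0.0048  0.0876] F [-0.87 -0.2   0.66] w 0.0564 q6 1.41
43.0 1079 0.145 [45.  44.5] 25.1 ang 44.7 R 63.3
115.0 1725 0.121 [-27.2  59.8] 25.8 ang 114.4 R 65.6
187.0 1789 0.145 [-64.8  -8. ] 25.9 ang -173.0 R 65.3
259.0 1742 0.121 [-12.2 -64.6] 25.9 ang -100.7 R 65.7
331.0 1261 0.131 [ 57.1 -32.3] 25.6 ang -29.5 R 65.6
```

Lid angles fit the 72° pattern, with the knob at 42.8° in world and front at 185.0°. The turn needed is +142.2°. I'll hover over the knob with the jaws tangential.

```bash
python3 - <<'E'
from h import *
st(); print(shift([.6382,.0834,.24],.747))
E
```

```text
t 9.0 pos [0.4399 0.0254 0.302 ] rot [-3.1409  0.0048  0.0876] F [-0.87 -0.2   0.66] w 0.0564 q6 1.41
(array([ 0.2029, -0.0404,  0.0611]), array([-0.0023,  0.0044, -0.6594]))
```

Request:
step_arm --steps '[{"jaw": 0.6, "tx": 0.03, "ty": -0.006, "tz": 0.005, "ax": 0, "ay": 0.004, "az": -0.11}, {"jaw": 0.6, "tx": 0.06, "ty": -0.012, "tz": 0.01, "ax": 0, "ay": 0.004, "az": -0.22}, {"jaw": 0.6, "tx": 0.1, "ty": -0.02, "tz": 0.02, "ax": 0, "ay": 0.004, "az": -0.33}, {"jaw": 0.6, "tx": 0.14, "ty": -0.028, "tz": 0.03, "ax": 0, "ay": 0.004, "az": -0.44}, {"jaw": 0.6, "tx": 0.18, "ty": -0.036, "tz": 0.04, "ax": 0, "ay": 0.004, "az": -0.55}, {"jaw": 0.6, "tx": 0.203, "ty": -0.0404, "tz": 0.06, "ax": 0, "ay": 0.004, "az": -0.66}, {"jaw": 0.6, "tx": 0.203, "ty": -0.0404, "tz": 0.06, "ax": 0, "ay": 0.004, "az": -0.66}, {"jaw": 0.6, "tx": 0.203, "ty": -0.0404, "tz": 0.06, "ax": 0, "ay": 0.004, "az": -0.66}]'

```text
time: 9.8
tool_pos: [0.6374, 0.0834, 0.2388]
ee_rot: [-3.136, 0.004, 0.746]
wrist_force: [0.4, -0.1, -0.0]
width: 0.057
```

```bash
python3 - <<'E'
from h import *
st(); im,d=snapshot("wrist"); st(); cv2.imwrite("pics/w6.png",im[100:,100:540,::-1]); print(shift([.6382,.0834,.16],.747))
P=cloud("wrist",d,np.ones(d.shape,bool)); k=(np.hypot(P[:,0]-.638,P[:,1]-.083)<.04)&(P[:,2]>.15)&(P[:,2]<.2); 
print(k.sum(),P[k].min(0),P[k].max(0)) if k.any() else 0
E
```

```text
t 9.8 pos [0.6374 0.0834 0.2388] rot [-3.1362  0.0037  0.7459] F [ 0.36 -0.07 -0.  ] w 0.057 q6 0.87
t 9.85 pos [0.6375 0.0832 0.2408] rot [-3.1384e+00  1.0000e-03  7.4600e-01] F [-0.19  0.11  0.31] w 0.0567 q6 0.87
(array([0.0007, 0.0006, 0.0808]), array([-0.0032,  0.001 , -0.001 ]))
753 [0.62828315 0.0714416  0.15766977] [0.65099159 0.09477034 0.18605628]
```

View pics/w6.png

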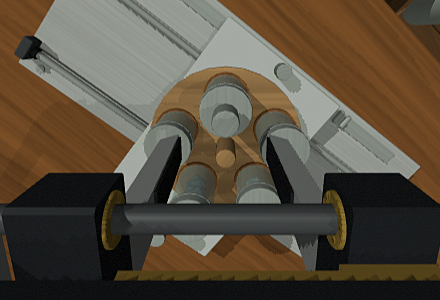

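The knob (px ≈ 226,117 in the crop) is centred between the fingers, and depth puts it at (0.639, 0.083). I'll descend and then cage it.

Request:
step_arm --steps '[{"jaw": 0.6, "tx": 0.001, "ty": 0.0005, "tz": 0.02, "ax": -0.003, "ay": 0, "az": 0}, {"jaw": 0.6, "tx": 0.001, "ty": 0.0005, "tz": 0.04, "ax": -0.003, "ay": 0, "az": 0}, {"jaw": 0.6, "tx": 0.001, "ty": 0.0005, "tz": 0.06, "ax": -0.003, "ay": 0, "az": 0}, {"jaw": 0.6, "tx": 0.001, "ty": 0.0005, "tz": 0.075, "ax": -0.003, "ay": 0, "az": 0}, {"jaw": 0.6, "tx": 0.001, "ty": 0.0005, "tz": 0.08, "ax": -0.003, "ay": 0, "az": 0}, {"jaw": 0.36, "tx": 0.001, "ty": 0.0005, "tz": 0.08, "ax": -0.003, "ay": 0, "az": 0}, {"jaw": 0.36, "tx": 0.001, "ty": 0.0005, "tz": 0.08, "ax": -0.003, "ay": 0, "az": 0}, {"jaw": 0.36, "tx": 0.001, "ty": 0.0005, "tz": 0.08, "ax": -0.003, "ay": 0, "az": 0}]'

```text
time: 10.65
tool_pos: [0.639, 0.0837, 0.1625]
ee_rot: [3.14, -0.001, 0.746]
wrist_force: [-0.4, 0.2, 1.0]
width: 0.0369
```

```bash
cat > arc.py <<'E'
from h import *
import sys
o=st(); sp=np.array([.5898,.0386]); yaw=o["ee_rot"][2]; 
for d in np.array(eval(sys.argv[1])):
    y=yaw+d; print(round(d,3),*[v.round(4) for v in shift([sp[0]+.066*np.cos(y),sp[1]+.066*np.sin(y),.16],y,o)])
print("to go",(3.2296-yaw)%(2*np.pi))
E
python3 arc.py "[0.1,.2,.3,.4,.5,.6,.7,.8]"
```

```text
t 10.65 pos [0.639  0.0837 0.1625] rot [ 3.140e+00 -1.000e-03  7.458e-01] F [-0.36  0.24  0.99] w 0.0369 q6 0.87
0.1 [-0.0011 -0.0069  0.0025] [ 0.0016 -0.001  -0.1   ]
0.2 [-0.0021 -0.0134  0.0024] [ 0.0017 -0.0009 -0.2   ]
0.3 [-0.0037 -0.0198  0.0024] [ 0.0017 -0.0008 -0.3   ]
0.4 [-0.006  -0.026   0.0024] [ 0.0017 -0.0007 -0.4   ]
0.5 [-0.0089 -0.0319  0.0024] [ 0.0018 -0.0006 -0.5   ]
0.6 [-0.0123 -0.0376  0.0024] [ 1.8e-03 -5.0e-04 -6.0e-01]
0.7 [-0.0163 -0.0428  0.0024] [ 1.9e-03 -5.0e-04 -7.0e-01]
0.8 [-0.0208 -0.0477  0.0024] [ 1.9e-03 -4.0e-04 -8.0e-01]
to go 2.48376531178074
```

Request:
step_arm --steps '[{"jaw": 0.36, "tx": -0.0011, "ty": -0.0069, "tz": 0.0024, "ax": 0.0017, "ay": -0.0007, "az": -0.1}, {"jaw": 0.36, "tx": -0.0021, "ty": -0.0134, "tz": 0.0024, "ax": 0.0017, "ay": -0.0007, "az": -0.2}, {"jaw": 0.36, "tx": -0.0037, "ty": -0.0198, "tz": 0.0024, "ax": 0.0017, "ay": -0.0007, "az": -0.3}, {"jaw": 0.36, "tx": -0.006, "ty": -0.026, "tz": 0.0024, "ax": 0.0017, "ay": -0.0007, "az": -0.4}, {"jaw": 0.36, "tx": -0.0089, "ty": -0.0319, "tz": 0.0024, "ax": 0.0017, "ay": -0.0007, "az": -0.5}, {"jaw": 0.36, "tx": -0.0123, "ty": -0.0376, "tz": 0.0024, "ax": 0.0017, "ay": -0.0007, "az": -0.6}, {"jaw": 0.36, "tx": -0.0163, "ty": -0.0428, "tz": 0.0024, "ax": 0.0017, "ay": -0.0007, "az": -0.7}, {"jaw": 0.36, "tx": -0.0208, "ty": -0.0477, "tz": 0.0024, "ax": 0.0017, "ay": -0.0007, "az": -0.8}]'

```text
time: 11.45
tool_pos: [0.5925, 0.1049, 0.1614]
ee_rot: [3.138, -0.0, 1.55]
wrist_force: [2.0, 1.2, -0.5]
width: 0.034
```

```bash
python3 arc.py "[0.1,.2,.3,.4,.5,.6,.7,.8]"
```

```text
t 11.45 pos [0.5925 0.1049 0.1614] rot [ 3.1378e+00 -3.0000e-04  1.5500e+00] F [ 1.95  1.2  -0.53] w 0.034 q6 0.1
0.1 [-0.0007 -0.0079  0.0013] [ 0.0039 -0.0001 -0.1   ]
0.2 [-0.0017 -0.0144  0.0013] [ 3.9e-03  1.0e-04 -2.0e-01]
0.3 [-0.0033 -0.0208  0.0013] [ 0.0039  0.0003 -0.3   ]
0.4 [-0.0056 -0.027   0.0013] [ 0.0038  0.0005 -0.4   ]
0.5 [-0.0084 -0.0329  0.0012] [ 0.0038  0.0007 -0.5   ]
0.6 [-0.0119 -0.0386  0.0012] [ 0.0038  0.0009 -0.6   ]
0.7 [-0.0159 -0.0438  0.0012] [ 0.0038  0.0011 -0.7   ]
0.8 [-0.0204 -0.0486  0.0012] [ 0.0037  0.0013 -0.8   ]
to go 1.6795711378092677
```

Request:
step_arm --steps '[{"jaw": 0.36, "tx": -0.0007, "ty": -0.0079, "tz": 0.0012, "ax": 0.0038, "ay": 0.0005, "az": -0.1}, {"jaw": 0.36, "tx": -0.0017, "ty": -0.0144, "tz": 0.0012, "ax": 0.0038, "ay": 0.0005, "az": -0.2}, {"jaw": 0.36, "tx": -0.0033, "ty": -0.0208, "tz": 0.0012, "ax": 0.0038, "ay": 0.0005, "az": -0.3}, {"jaw": 0.36, "tx": -0.0056, "ty": -0.027, "tz": 0.0012, "ax": 0.0038, "ay": 0.0005, "az": -0.4}, {"jaw": 0.36, "tx": -0.0084, "ty": -0.0329, "tz": 0.0012, "ax": 0.0038, "ay": 0.0005, "az": -0.5}, {"jaw": 0.36, "tx": -0.0119, "ty": -0.0386, "tz": 0.0012, "ax": 0.0038, "ay": 0.0005, "az": -0.6}, {"jaw": 0.36, "tx": -0.0159, "ty": -0.0438, "tz": 0.0012, "ax": 0.0038, "ay": 0.0005, "az": -0.7}, {"jaw": 0.36, "tx": -0.0204, "ty": -0.0486, "tz": 0.0012, "ax": 0.0038, "ay": 0.0005, "az": -0.8}]'

```text
time: 12.25
tool_pos: [0.5442, 0.086, 0.1614]
ee_rot: [3.139, 0.002, 2.355]
wrist_force: [0.7, 1.0, 0.2]
width: 0.0338
```

```bash
python3 arc.py "[0.12,.24,.36,.48,.6,.72,.82,.873]"
```

```text
t 12.25 pos [0.5442 0.086  0.1614] rot [3.1389e+00 2.3000e-03 2.3546e+00] F [0.68 1.04 0.2 ] w 0.0338 q6 -0.73
0.12 [-0.0002 -0.0091  0.0013] [ 0.0026  0.0025 -0.12  ]
0.24 [-0.0016 -0.0169  0.0013] [ 0.0024  0.0026 -0.24  ]
0.36 [-0.0039 -0.0244  0.0013] [ 0.0023  0.0028 -0.36  ]
0.48 [-0.0072 -0.0317  0.0013] [ 0.0021  0.0029 -0.48  ]
0.6 [-0.0112 -0.0384  0.0013] [ 0.0019  0.003  -0.6   ]
0.72 [-0.0161 -0.0447  0.0013] [ 0.0018  0.0032 -0.72  ]
0.82 [-0.0207 -0.0494  0.0013] [ 0.0016  0.0033 -0.82  ]
0.873 [-0.0233 -0.0518  0.0013] [ 0.0015  0.0033 -0.873 ]
to go 0.8750007528813946
```

Request:
step_arm --steps '[{"jaw": 0.36, "tx": -0.0002, "ty": -0.0091, "tz": 0.0013, "ax": 0.002, "ay": 0.003, "az": -0.12}, {"jaw": 0.36, "tx": -0.0016, "ty": -0.0169, "tz": 0.0013, "ax": 0.002, "ay": 0.003, "az": -0.24}, {"jaw": 0.36, "tx": -0.0039, "ty": -0.0244, "tz": 0.0013, "ax": 0.002, "ay": 0.003, "az": -0.36}, {"jaw": 0.36, "tx": -0.0072, "ty": -0.0317, "tz": 0.0013, "ax": 0.002, "ay": 0.003, "az": -0.48}, {"jaw": 0.36, "tx": -0.0112, "ty": -0.0384, "tz": 0.0013, "ax": 0.002, "ay": 0.003, "az": -0.6}, {"jaw": 0.36, "tx": -0.0161, "ty": -0.0447, "tz": 0.0013, "ax": 0.002, "ay": 0.003, "az": -0.72}, {"jaw": 0.36, "tx": -0.0207, "ty": -0.0494, "tz": 0.0013, "ax": 0.002, "ay": 0.003, "az": -0.82}, {"jaw": 0.36, "tx": -0.0233, "ty": -0.0518, "tz": 0.0013, "ax": 0.002, "ay": 0.003, "az": -0.873}]'

```text
time: 13.05
tool_pos: [0.5248, 0.0328, 0.1613]
ee_rot: [-3.141, 0.003, -3.053]
wrist_force: [1.8, 1.2, -0.4]
width: 0.0339
```

```bash
python3 - <<'E'
from h import *
o=st(); print(shift([.5240,.0328,.16],3.2296)); im,d=snapshot("wrist"); o=st(); print(shift([.5240,.0328,.16],3.2296))
cv2.imwrite("pics/w7.png",im[...,::-1])
P=cloud("wrist",d,np.ones(d.shape,bool)); P=P[(P[:,0]>.35)&(P[:,0]<.75)&(abs(P[:,1])<.2)]
po=P[(P[:,2]>.083)&(P[:,2]<.095)&(P[:,0]<.49)]; print("post",len(po),np.median(po,0),cv2.minEnclosingCircle((po[:,:2]*1000).astype(np.float32)) if len(po) else 0)
E
```

```text
t 13.05 pos [0.5248 0.0328 0.1613] rot [-3.1414e+00  2.9000e-03 -3.0530e+00] F [ 1.79  1.24 -0.35] w 0.0339 q6 -1.7
(array([0.0008, 0.0001, 0.0013]), array([-0.0002,  0.0029,  0.0006]))
t 13.1 pos [0.5248 0.0323 0.1613] rot [-3.1407e+00  2.6000e-03 -3.0526e+00] F [-0.45  0.17 -0.31] w 0.034 q6 -1.71
(array([0.0007, 0.0006, 0.0013]), array([-0.0009,  0.0026,  0.001 ]))
post 813 [0.44133973 0.02529259 0.08879416] ((441.39410400390625, 25.320968627929688), 12.858725547790527)
```

The post is still at (0.441, 0.0253), so the carriage hasn't moved. The tool is within 0.5 mm of the front point. Now I'll grip.

Request:
step_arm --steps '[{"jaw": 0.3, "tx": 0.0005, "ty": 0.0005, "tz": 0.001, "ax": 0, "ay": 0.003, "az": 0}, {"jaw": 0.2, "tx": 0.0005, "ty": 0.0005, "tz": 0.001, "ax": 0, "ay": 0.003, "az": 0}, {"jaw": 0.1, "tx": 0.0005, "ty": 0.0005, "tz": 0.001, "ax": 0, "ay": 0.003, "az": 0}, {"jaw": 0, "tx": 0.0005, "ty": 0.0005, "tz": 0.001, "ax": 0, "ay": 0.003, "az": 0}, {"jaw": 0, "tx": 0.0005, "ty": 0.0005, "tz": 0.001, "ax": 0, "ay": 0.003, "az": 0}, {"jaw": 0, "tx": 0.0005, "ty": 0.0005, "tz": 0.001, "ax": 0, "ay": 0.003, "az": 0}, {"jaw": 0, "tx": 0.0005, "ty": 0.0005, "tz": 0.001, "ax": 0, "ay": 0.003, "az": 0}]'

```text
time: 13.8
tool_pos: [0.5244, 0.0329, 0.1609]
ee_rot: [-3.141, 0.0, -3.053]
wrist_force: [-2.0, 1.9, 4.4]
width: 0.0237
```

```bash
python3 - <<'E'
from h import *
snapshot("wrist"); im,d=snapshot("wrist"); o=st(); cv2.imwrite("pics/w8.png",im[...,::-1])
P=cloud("wrist",d,np.ones(d.shape,bool)); P=P[(P[:,0]>.35)&(P[:,0]<.75)&(abs(P[:,1])<.2)]
po=P[(P[:,2]>.083)&(P[:,2]<.095)&(P[:,0]<.49)]; c,r=cv2.minEnclosingCircle((po[:,:2]*1000).astype(np.float32)); print("post",len(po),c,r)
v=o["tool_pos"][:2]-np.array(c)/1000; print("post->grip len, dir",np.hypot(*v),np.arctan2(v[1],v[0]), "lateral off front line mm",1000*(v[1]*np.cos(.0875)-v[0]*np.sin(.0875)))
for n in ["side","top"]:
    im,d=snapshot(n); P=measure(n,d); m=(P[:,2]>.03)&(P[:,2]<.038)&(P[:,0]<.5)&(P[:,0]>.42); print(n,"front plate y",np.percentile(P[m,1],[2,50,98]).round(4))
    cv2.imwrite(f"pics/{n}8.png",cv2.resize(im[100:300,220:470],(750,600),interpolation=cv2.INTER_CUBIC)[...,::-1])
E
```

```text
t 13.9 pos [0.5244 0.0329 0.1609] rot [-3.1409e+00  4.0000e-04 -3.0526e+00] F [-2.19  0.79  4.6 ] w 0.0235 q6 -1.7
post 817 (441.53863525390625, 25.227619171142578) 12.95643424987793
post->grip len, dir 0.08317054679386841 0.09277604350381104 lateral off front line mm 0.4388093872841276
side front plate y [-0.0653  0.0075  0.1198]
top front plate y [-0.0673  0.0128  0.1118]
```

View pics/w8.png

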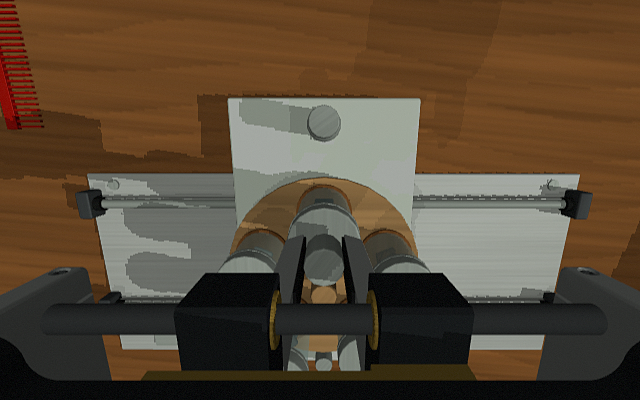

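View pics/side8.png

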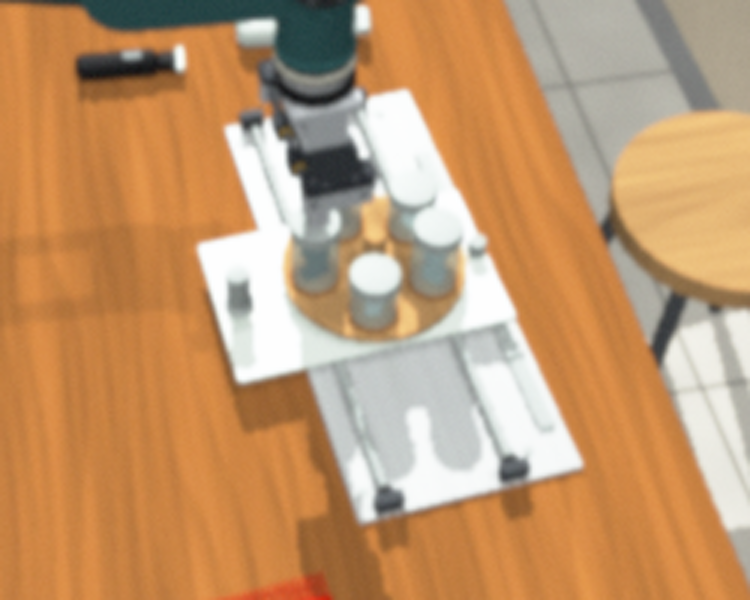

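The knob is gripped at 23.5 mm width and lies within 0.5 mm of the line through the post. The post still stands at y=0.0252, where the catch held it. The side view shows the jar in line with the post, and the trimmer, clipper and comb in view look undisturbed. I'll hand in.

```bash
python3 - <<'E'
from h import *
print(close_job()); st()
E
```

```text
the job is handed in; nothing more can be done
None
the job is handed in; nothing more can be done
```

I pushed the carriage to the middle stop, turned the knobbed jar to the front and finished gripping its knob. The job is handed in, with the clock at about 14 s of the 69 s allowed; no verdict was reported.

- **Carriage:** I gripped the handle post and pushed about 120 mm along the rail, past the entry ridge into the ball catch. The catch pulled back with about 5 N when I eased the carriage 1 mm backwards, and with almost no force at rest. The post was still within about 0.1 mm (along the rail) of that place after the jar was turned and gripped.
- **Turntable:** I turned it about 142° anticlockwise, with the jaws held loosely around the knob.
- **Grip:** The fingers closed on the knob at 23.5 mm, about 0.4 mm off the line through the post (about 0.4°). Wrist force was about 5 N.

**Disagreements:**
- **Ridge force:** The ridge had not given way at a measured 17 N, more than the stated 8 to 11 N plus friction, and gave on the next push.
- **Stop position:** My first camera estimate of the stop was about 10 mm too far, so I corrected it from a second look and by feel.
- **Not re-measured:** I checked the clipper, trimmer and comb only by eye at the end, and they looked undisturbed. The case was out of view in my last pictures, but the arm never went near it.

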